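# Set the basket clearance with crank and gauge

## Task

Crank the handwheel of the setting stand until the red pointer stands at the blue mark on the scale. Then gently slide the blue gauge, wedge nose first and flat on the base plate, in from the stand's open end under the clear basket until its nose is about 10 to 20 mm past the basket's centre; you should feel the basket drag lightly on it. Let go and leave it there, with the orange gauge, beaker and jar left alone.

Things in the scene. Friction and masses are not known exactly. Their poses are not given: they have to be found in the camera images.
- stand: Setting stand, fixed. Aluminium base plate, 8 mm thick, origin on the table: spans x -60 to +60, y -190 to +240 mm. White column 50 mm square at y -100 mm, handwheel on top. The basket hangs over y +30 mm; the plate's +y end (y 80 to 240 mm) is open: the gauge enters there, moving towards -y.
- pointer (a point): Tip of the red pointer on the carriage, in front (+x side) of a white upright scale strip beside the column. Scale: 5 mm ticks, a blue mark 155 mm above the table and an orange mark 10 mm higher.
- wheel_axis (a point): Centre of the handwheel's upper face, on its vertical axis, 250 mm above the table. Dark wheel 132 mm in diameter; its hub, 32 mm in diameter, rises 6 mm above that face.
- knob_top (a point): Centre of the top of the red crank knob: upright cylinder 22 mm in diameter, 50 mm high, on the wheel 52 mm from its axis, top 302 mm above the table. It spins freely on its own pin, so a gripper can keep its attitude while leading it round.
- handwheel (a joint): Angle of the handwheel, rad, counted over several turns, growing counter-clockwise from above. Clockwise lowers the carriage 12 mm a turn: carriage = handwheel x 0.012 / 6.283, so 0 is the blue mark. Friction (0.12 N m) holds it where left. It starts 1.2 to 2.4 turns above the mark and can go 0.6 turn below it.
- carriage (a joint): Height of the carriage (black arm, red pointer, basket), m: 0 = pointer at the blue mark, positive higher. The orange mark is at 0.010. The arm over the basket is 18 mm thick, its middle 155 mm above the table at 0.
- basket: Clear six-tube basket, 90 mm in diameter, 85 mm high, hung on a steel rod from the black arm, about 0.25 kg. Axes as the stand's; origin: centre of its underside. With the carriage at 0 it hangs 9 mm above the base plate. It rides up freely (to 20 mm) on what is pushed under it, by 3 mm on the blue gauge, dragging with 1 to 3 N.
- blue_gauge: Blue flat plastic gauge 180 x 30 x 12 mm, 160 g. Origin: underside, below its grip. z up; nose 135 mm towards -y, tail 45 mm towards +y. Wedge nose: top rises from 4 mm at the tip to 12 mm over the last 30 mm. Grey grip block 18 mm wide (x), 44 mm long (y), from 12 to 48 mm above the underside.
- blue_gauge_nose (a point): Tip of the blue gauge's wedge nose, middle of its width, at underside level.
- orange_gauge: Orange flat plastic gauge 180 x 30 x 22 mm, 160 g. Origin: underside, below its grip. z up; nose 135 mm towards -y, tail 45 mm towards +y. Wedge nose: top rises from 4 mm at the tip to 22 mm over the last 30 mm. Grey grip block 18 mm wide (x), 44 mm long (y), from 22 to 58 mm above the underside. Not needed: leave it alone.
- beaker: Clear glass beaker, 90 mm in diameter at the rim, 110 mm high, origin at the centre of its underside. Bystander.
- jar: White jar with blue cap, 70 mm in diameter, 90 mm high, origin at the centre of its underside. Bystander.

How it is judged (in metres and radians):
On the way, in this order (a step that is already met when the one before it is completed fails the run):
1. the pointer stands at the blue mark (within 2.5 mm) (value of joint carriage between -0.0025 and 0.0025 m), for 0.3 s.
2. the blue gauge is under the basket, nose past its centre, and the basket rests on it (all of step 1 and y of blue_gauge_nose in the frame of basket between -0.04 and 0.005 m and x of blue_gauge_nose in the frame of basket between -0.02 and 0.02 m and angle between the y axis of blue_gauge and the y axis of basket, either way round below 0.25 rad and angle between blue_gauge's own z axis and vertical below 0.08 rad and contact force between blue_gauge and basket above 0.5 N), for 0.2 s.
At the end, for the whole second after the job is handed in: Pointer within 2.5 mm of the blue mark; blue gauge released, flat, within 0.25 rad of the stand's y, nose 5 mm short of to 40 mm past the basket's centre and within 20 mm sideways of it; basket resting on it with over 0.5 N; gauge and wheel at rest (all of step 2 and linear speed of blue_gauge below 0.01 m/s and velocity of joint handwheel between -0.1 and 0.1 rad/s); the robot touches nothing.
It fails at once if the gauge is rammed or cranked against the basket (over 20 N) (contact force between blue_gauge and basket above 20 N).
It fails at once if the orange gauge is moved by more than 30 mm (distance of orange_gauge from where it was at the start of the episode above 0.03 m).
It fails at once if the beaker is moved by more than 30 mm (distance of beaker from where it was at the start of the episode above 0.03 m).
It fails at once if the jar is moved by more than 30 mm (distance of jar from where it was at the start of the episode above 0.03 m).
It also fails if it takes over 72 s, if anything falls off the work surface, if the arm or the gripper's body presses on something with over 40 N, if the wrist force passes 120 N, or if a joint passes its speed limit or range.

## Robot

A 7-joint arm with a two-finger parallel gripper is mounted at the origin on the work surface. World frame = base frame: x ahead of the robot, y to its left, z up, the work surface at z = 0. Lengths are in m, angles in degrees, forces in N, time in s.
With the tool pointing down it reaches from about 0.35 to 0.9 m from the base axis. Payload 19.9 kg.
Tool frame: the origin (TCP) lies midway between the tips of the shut fingers; the grasp point (between the pads) lies 19 mm behind it (robot.hold_point_z is the distance from the TCP to the grasp point, in m); z points along the fingers, y is the line along which they close (so a half turn about z gives the same grasp; the last joint's range is limited). The gripper opens to 85 mm and grips with 20 to 120 N. Pads are 22 mm wide; open, the fingers measure 114 mm over their backs; the gripper's body (76 mm by 85 mm) begins 54 mm behind the grasp point. The pads swing forward as they close: fully open they stand 13 mm farther back than shut.
Start: joints at [-74.972, 23.915, -0.59, 92.452, 0.269, 63.638, -3.037], TCP at [0.187, 0.596, 0.231] pointing down, gripper open.
Joint ranges: [-161.28, 161.28], [-22.2, 115.67], [-73.04, 71.86], [3.21, 147.25], [-68.34, 248.33], [10.77, 114.83], [-161.83, 161.83]. Speed limits (degrees/s): [108.29, 108.29, 136.94, 136.94, 172.46, 172.46, 172.46].

## Interface

Orientations are given as [roll, pitch, yaw] about the fixed x, y, z axes, in that order (R = Rz(yaw) Ry(pitch) Rx(roll)).
In Python, from bench import read_state, eyes, robot, spotter gives the robot as it stands.
- The arm moves only by the tool drive_tool, never from a script. Its argument "series" is a list that holds one entry, the list of rows, each a list of 7 numbers: the closure, from 0 (fully open) to 1 (shut), then the shift along the tool's x, y, z in m, then the turn, a rotation vector about the tool's x, y, z in degrees. In form: [[[grip, tx, ty, tz, ax, ay, az], ...]]. A call has 1 to 5 rows; each row is the pose to reach, as a shift and turn from the pose commanded when the call began, along the tool's axes at that moment; what a row does not reach only later rows make up. A row lasts 1/10 s, in which the tool goes at most 50 mm and 8.59 degrees, less where a joint would pass 70% of its speed; a pose out of reach is approached as far as the arm can. A call with a gripper value outside its range is refused whole. The fingers move at their own pace and stop on an object; the grip force is fixed at half the most. Time passes only in rows, so rows that repeat a pose let the fingers close. It gives the time, the measured TCP pose, the force and the opening at its end, in the units of the state.
- read_state(): the state, without advancing time (a new reading comes with each control period).
- eyes.read_camera(name): name is "side" or "top" or "wrist"; returns a dict with "color" (384x512x3 uint8, blue, green, red), "z_map" (384x512 float32, m along the optical axis (not along the pixel's ray), 0 where there is no reading), "K" (3x3 intrinsics, pixels), "world_to_cam" (4x4, takes a point from world to camera coordinates); the wrist camera has in their place "hand_eye" (4x4, takes a point from camera to tool coordinates, whose origin is the TCP and whose axes are the flange's). Camera axes: x right, y down, z forward; pixel columns grow to the right and rows downward; lengths in m; the calibration is good to about 2 mm. The wrist camera is an equidistant fisheye: a pixel r from the principal point sees the ray r / f radians off the axis. A picture is of the moment at which its call begins: read the wrist's pose just before it.
- robot.sign_off(): hands the job in, once; it reports no verdict.
Trained networks look in a picture, given as the dict that the camera call returned (one of the last four; its "shot" number tells which), for a name from the list of things; names that differ only in an ending like _2 or _b are one class to them, and where a whole thing is asked for, a point or a joint stands for the part that bears it (a point fixed in the world has none). Each returns a list of dicts, best first, with "conf" (0 to 1); they miss things now and then, are a little off and sometimes report something else, mostly with a low value. They report only what shows in the picture. A call takes as long as a camera call.
- spotter.outline_of(picture, label): "pixels" (384x512 bool, what is visible of it) and "uv" ([column, row] in pixels, amid what is visible of it).
The state is a dict: "time": time; "joints": joint angles; "qvel": joint speeds; "joint_efforts": joint torques, N m; "position": TCP position; "ee_rot": TCP orientation; "wrist_force": force on the tool from outside, world axes, zero at the start; "moment": the same for the moment, N m; "width": finger opening in m.
Only numpy, scipy, OpenCV 4.12 (cv2) and the standard library are available. Lean on these libraries where they do the work, as an engineer would, in place of code of your own. Each camera call takes 0.05 s, during which the arm holds its last target. There are 200 camera calls.

## Working session

There is one attempt and no reset: what is moved stays moved. The work goes in short steps, Python scripts to look and compute and a tool call to move; the robot and the scene stay as the last step left them, time stands still between calls to the robot, and variables do not carry over. Pictures are saved under pics/ and viewed, on a budget of 10 in all, crops included, one or two more only if the job needs it, and the job is handed in when it is done.

Besides the shell and the picture viewer there is one more tool, called after "Emit:" as name(argument=value, ...), one argument or row to a line, values as JSON. drive_tool: Moves the arm, as the interface text tells. Its arguments: {"type":"object","properties":{"series":{"type":"array"}},"required":["series"]}

```bash
ls; mkdir -p pics
python3 - <<'E'
from bench import read_state, eyes, robot, spotter
import cv2,numpy as np
s=read_state(); print({k:np.round(v,3) for k,v in s.items()})
print([a for a in dir(robot) if a[0]!='_'])
ims=[]
for n in ("side","top"):
    p=eyes.read_camera(n); np.savez(n+'.npz',**{k:v for k,v in p.items()})
    im=p['color'].copy(); M=np.linalg.inv(p['world_to_cam']); K=p['K']
    for l in ["stand","pointer","wheel_axis","knob_top","basket","blue_gauge","orange_gauge","beaker","jar"]:
        r=spotter.outline_of(p,l)
        if not r: print(n,l,'none');continue
        r=r[0]; v,u=np.nonzero(r['pixels']); z=p['z_map'][v,u]; ok=z>0;u,v,z=u[ok],v[ok],z[ok]
        P=np.c_[(u-K[0,2])/K[0,0]*z,(v-K[1,2])/K[1,1]*z,z,np.ones(len(z))]@M.T
        print(n,l,round(r['conf'],2),np.round(r['uv']),len(z),'med',np.round(np.median(P[:,:3],0),3),'lo',np.round(np.percentile(P[:,:3],2,axis=0),3),'hi',np.round(np.percentile(P[:,:3],98,axis=0),3))
    cv2.imwrite(f'pics/{n}0.png',im)
    print(n,'campos',np.round(M[:3,3],3))
E
```

```text
pics
{'time': np.float64(0.0), 'joints': array([-74.971,  23.951,  -0.59 ,  92.487,   0.271,  63.638,  -3.038]), 'qvel': array([ 0.106,  0.089, -0.041,  0.022,  0.011, -0.011, -0.04 ]), 'joint_efforts': array([ 1.0000e-03, -8.6446e+01,  6.7900e-01, -4.3491e+01,  1.9000e-02,
        7.0000e-03,  0.0000e+00]), 'position': array([0.187, 0.596, 0.231]), 'ee_rot': array([-1.79926e+02,  7.00000e-03,  1.62594e+02]), 'wrist_force': array([-0.123, -0.057, -0.074]), 'moment': array([ 0.034,  0.019, -0.041]), 'width': np.float64(0.086)}
['Unreachable', 'hold_point_z', 'sign_off']
side stand 0.78 [278. 246.] 3730 med [ 0.56  -0.193  0.104] lo [ 0.507 -0.259  0.003] hi [0.629 0.016 0.272]
side pointer 0.48 [274. 232.] 216 med [ 0.551 -0.2    0.186] lo [ 0.532 -0.206  0.049] hi [ 0.582 -0.039  0.214]
side wheel_axis 0.71 [275. 211.] 1134 med [ 0.561 -0.176  0.249] lo [ 0.507 -0.232  0.243] hi [ 0.621 -0.117  0.292]
side knob_top 0.62 [267. 197.] 124 med [ 0.536 -0.134  0.281] lo [ 0.526 -0.139  0.114] hi [0.549 0.075 0.303]
side basket 0.56 [266. 231.] 38 med [ 0.539 -0.046  0.064] lo [ 0.534 -0.0
[... 747 characters left out ...]
 [310. 164.] 1418 med [ 0.565 -0.167  0.248] lo [ 0.507 -0.227  0.242] hi [ 0.624 -0.109  0.298]
top knob_top 0.48 [301. 172.] 54 med [ 0.533 -0.122  0.298] lo [ 0.526 -0.131  0.263] hi [ 0.544 -0.113  0.306]
top basket 0.58 [263. 170.] 513 med [ 0.564 -0.033  0.128] lo [ 0.536 -0.072  0.047] hi [0.617 0.004 0.201]
top blue_gauge 0.63 [349. 236.] 450 med [ 0.369 -0.319  0.011] lo [ 0.354 -0.405 -0.001] hi [ 0.385 -0.233  0.05 ]
top orange_gauge 0.7 [312. 165.] 1422 med [ 0.564 -0.166  0.248] lo [ 0.507 -0.225  0.241] hi [ 0.627 -0.109  0.298]
top beaker none
top jar 0.86 [143. 171.] 432 med [0.578 0.393 0.084] lo [ 0.551  0.366 -0.002] hi [0.616 0.429 0.094]
top campos [ 0.234 -0.002  1.629]
```

Run:
```python
import cv2,numpy as np
a=cv2.imread('pics/side0.png')[130:370,140:380];b=cv2.imread('pics/top0.png')[100:290,110:400]
a=cv2.resize(a,None,fx=2.5,fy=2.5,interpolation=2)
b=cv2.resize(b,None,fx=2.75,fy=2.75,interpolation=2)
cv2.imwrite('pics/a.png',a);cv2.imwrite('pics/b.png',b)
```

```text
(no output)
```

View pics/a.png

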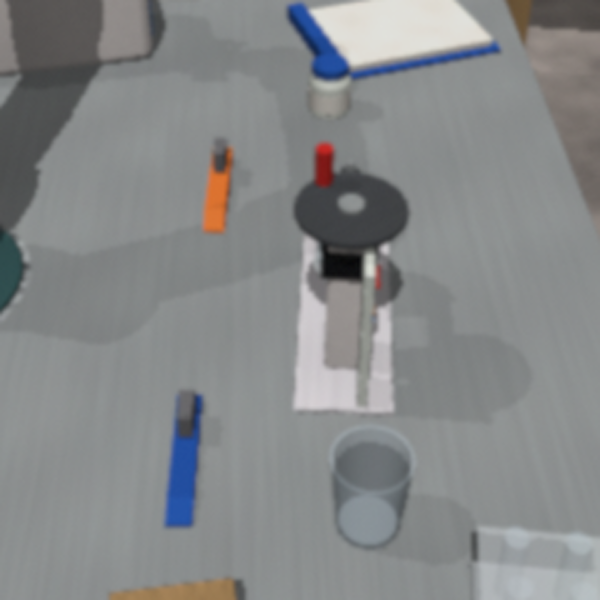

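View pics/b.png

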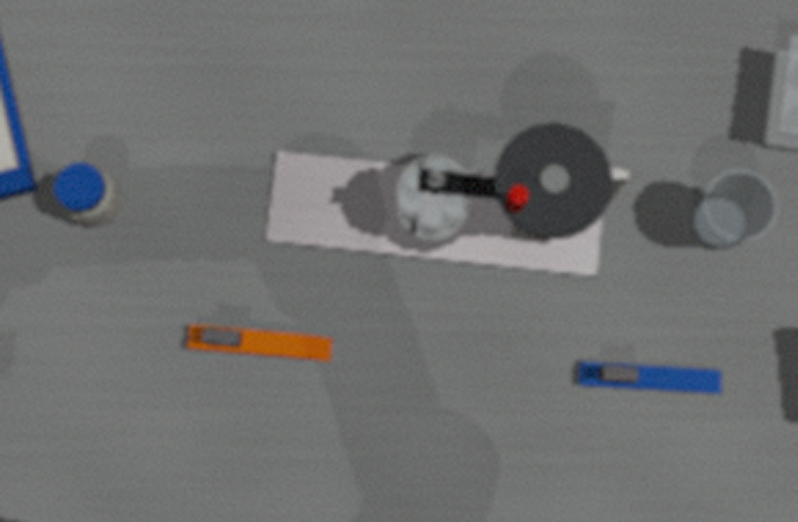

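Side view: blue gauge is at lower left with its nose toward −y, and the stand's open end faces world +y. The knob is red at (325,165) and the pointer is red beside the strip at (377,275). Top view: the plate is tilted by about 5°, and the gauge's grip is on its +y end. Next I'll fit these poses.

```bash
cat > h.py <<'E'
import cv2,numpy as np
def pts(p):
    K=p['K'];z=p['z_map'];v,u=np.indices(z.shape)
    P=np.stack([(u-K[0,2])/K[0,0]*z,(v-K[1,2])/K[1,1]*z,z,np.ones_like(z)],-1)@np.linalg.inv(p['world_to_cam']).T
    P=P[...,:3].copy();P[z<=0]=np.nan;return P
def proj(p,X):
    c=p['world_to_cam']@np.append(X,1);return p['K'][:2]@(c[:3]/c[2])
E
python3 - <<'E'
from h import *
for n in('top','side'):
    p=dict(np.load(n+'.npz'));P=pts(p);X,Y,Z=np.moveaxis(P,-1,0)
    hsv=cv2.cvtColor(p['color'],cv2.COLOR_BGR2HSV);H,S,V=np.moveaxis(hsv,-1,0)
    near=(X>.45)&(X<.7)&(Y>-.3)&(Y<.3)
    rect=lambda m:(lambda r:(np.round(r[0],4),np.round(r[1],4),round(r[2],2)))(cv2.minAreaRect(P[m][:,:2].astype(np.float32)))
    gray=p['color'].astype(int).mean(-1)
    m=near&(Z>.004)&(Z<.013)
    print(n,'plate',m.sum(),rect(m))
    m=near&(Z>.24)&(Z<.258)&(V<90);
    c,r=cv2.minEnclosingCircle(P[m][:,:2].astype(np.float32)); print('wheel',m.sum(),np.round(c,4),round(r,4),'z',np.nanmedian(Z[m]))
    red=((H<8)|(H>172))&(S>140)&(V>70)
    m=near&red&(Z>.295); print('knobtop',m.sum(),np.round(np.nanmean(P[m],0),4), rect(m) if m.sum() else '')
    m=near&red&(Z<.235)&(Z>.1); v,u=np.nonzero(m);print('pointer px',list(zip(u,v,np.round(P[m],3).tolist())))
    b=(H>105)&(H<130)&(S>120)&(X>.3)&(X<.43)&(Y<-.2)&(Y>-.45)
    print('blue',b.sum(),rect(b))
    g=(X>.35)&(X<.39)&(Y<-.2)&(Y>-.45)&(Z>.035);print('grip',g.sum(),np.round(np.nanmean(P[g],0),4),rect(g))
    a=near&(V<60)&(Z>.17)&(Z<.21)&(Y>-.1);print('arm',a.sum(),np.nanmedian(P[a],0))
E
```

```text
top plate 2160 (array([ 5.751e-01, -4.000e-04]), array([0.2488, 0.5989]), 0.03)
wheel 1241 [ 0.5662 -0.1669] 0.0662 z 0.2481431798177698
knobtop 40 [ 0.5368 -0.1231  0.2998] (array([ 0.5369, -0.1226]), array([0.0177, 0.021 ]), 88.1)
pointer px []
blue 320 (array([ 0.3698, -0.3174]), array([0.1782, 0.0281]), 88.31)
grip 73 [ 0.3709 -0.2731  0.0457] (array([ 0.3703, -0.2725]), array([0.0179, 0.043 ]), 1.56)
arm 135 [ 0.57200346 -0.06869067  0.18939698]
side plate 1342 (array([ 0.5761, -0.004 ]), array([0.2368, 0.5953]), 1.35)
wheel 990 [ 0.5635 -0.171 ] 0.068 z 0.2488476943808442
knobtop 28 [ 0.5372 -0.1306  0.3001] (array([ 0.5379, -0.1285]), array([0.0195, 0.0144]), 86.8)
pointer px []
blue 410 (array([ 0.37 , -0.321]), array([0.1817, 0.0283]), 87.39)
grip 89 [ 0.3705 -0.2817  0.0458] (array([ 0.3695, -0.2784]), array([0.0178, 0.0482]), 1.75)
arm 0 [nan nan nan]
  return np.nanmean(a, axis, out=out, keepdims=keepdims)
```

Emit:
drive_tool(
  series=[
    [[0, -0.033, -0.035, -0.012, 0, 0, 8.3], [0, -0.066, -0.07, -0.025, 0, 0, 16.6], [0, -0.1, -0.105, -0.04, 0, 0, 24.9], [0, -0.134, -0.14, -0.055, 0, 0, 33.2], [0, -0.168, -0.175, -0.07, 0, 0, 41.5]],
  ],
)

```text
time: 1.5
position: [0.2941, 0.38, 0.301]
ee_rot: [180.0, -0.0, 120.8]
wrist_force: [1.1, 0.4, -0.1]
width: 0.0855
```

```bash
cat >> h.py <<'E'
def go(xy,z,yaw,s=None):
    from bench import read_state
    from scipy.spatial.transform import Rotation as R
    s=s or read_state();A=R.from_euler('xyz',s['ee_rot'],degrees=True)
    B=R.from_euler('xyz',[180,0,yaw],degrees=True)
    print('t',round(s['time'],2),'pos',np.round(s['position'],4),'rpy',np.round(s['ee_rot'],2),'F',np.round(s['wrist_force'],1),'w',round(s['width'],4))
    print('shift',np.round(A.inv().apply(np.array([*xy,z])-s['position']),4),'turn',np.round((A.inv()*B).as_rotvec(degrees=True),2))
E
python3 - <<'E'
from h import *
go((.537,-.1255),.34,88)
for n in('top','side'):
    p=dict(np.load(n+'.npz'));P=pts(p);X,Y,Z=np.moveaxis(P,-1,0)
    c=p['color'].astype(int);br=c.mean(-1)
    m0=(X>.48)&(X<.66)&(Y>-.3)&(Y<.25)&(abs(Z-.006)<.012)
    m=(m0&(br>(150 if n=='top' else 185)))
    print(np.percentile(br[m0],[5,25,50,75,95]),m.sum())
    m=cv2.morphologyEx(m.astype(np.uint8),cv2.MORPH_OPEN,np.ones((3,3)))>0
    print(n,cv2.minAreaRect(P[m][:,:2].astype(np.float32)))
    yy=P[m];E=[]
    for y in np.arange(-.2,.16,.02):
        q=yy[abs(yy[:,1]-y)<.01,0]
        if len(q)>5:E.append((round(y,2),round(q.min(),3),round(q.max(),3)))
    print(E)
E
```

```text
t 1.5 pos [0.2941 0.38   0.301 ] rpy [ 1.7999e+02 -3.0000e-02  1.2075e+02] F [ 1.1  0.4 -0.1] w 0.0855
shift [-0.5586 -0.0497 -0.0393] turn [ 0.000e+00 -3.000e-02  3.275e+01]
[ 90.66666667 106.         113.66666667 152.         170.        ] 1409
top ((0.5704560279846191, -0.04586338996887207), (0.42184212803840637, 0.11394990235567093), 82.33370971679688)
[(np.float64(-0.2), np.float64(0.504), np.float64(0.545)), (np.float64(-0.18), np.float64(0.507), np.float64(0.539)), (np.float64(-0.16), np.float64(0.507), np.float64(0.541)), (np.float64(-0.14), np.float64(0.51), np.float64(0.543)), (np.float64(-0.12), np.float64(0.514), np.float64(0.547)), (np.float64(-0.1), np.float64(0.513), np.float64(0.547)), (np.float64(-0.08), np.float64(0.516), np.float64(0.546)), (np.float64(-0.06), np.float64(0.516), np.float64(0.538)), (np.float64(-0.04), np.float64(0.52), np.float64(0.529)), (np.float64(0.02), np.float64(0.524), np.float64(0.54)), (np.float64(0.04), np.float64(0.528), np.float64(0.544)), (np.float64(0.06), np.float64(0.532), np.float64(0.641)), (np.float64(0.08), np.float64(0.531), np
[... 254 characters left out ...]
3] 888
side ((0.5718680620193481, -0.10677266120910645), (0.3089950680732727, 0.1157071590423584), 84.86178588867188)
[(np.float64(-0.2), np.float64(0.507), np.float64(0.62)), (np.float64(-0.18), np.float64(0.508), np.float64(0.619)), (np.float64(-0.16), np.float64(0.509), np.float64(0.625)), (np.float64(-0.14), np.float64(0.513), np.float64(0.627)), (np.float64(-0.12), np.float64(0.514), np.float64(0.63)), (np.float64(-0.1), np.float64(0.515), np.float64(0.63)), (np.float64(-0.08), np.float64(0.516), np.float64(0.546)), (np.float64(-0.06), np.float64(0.52), np.float64(0.537)), (np.float64(0.02), np.float64(0.528), np.float64(0.535)), (np.float64(0.04), np.float64(0.528), np.float64(0.536))]
```

Emit:
drive_tool(
  series=[
    [[0, -0.048, -0.0043, -0.01, 0, 0, 8.2], [0, -0.096, -0.0086, -0.02, 0, 0, 16.4], [0, -0.144, -0.0128, -0.03, 0, 0, 24.6], [0, -0.192, -0.0171, -0.04, 0, 0, 32.75], [0, -0.24, -0.0214, -0.04, 0, 0, 32.75]],
  ],
)

```text
time: 2.0
position: [0.4, 0.1635, 0.3418]
ee_rot: [179.9, -0.1, 88.0]
wrist_force: [1.6, 1.0, -0.3]
width: 0.0851
```

Emit:
drive_tool(
  series=[
    [[0, -0.041, 0.0215, 0, 0, 0, 0], [0, -0.082, 0.043, 0, 0, 0, 0], [0, -0.123, 0.0645, 0, 0, 0, 0], [0, -0.164, 0.086, 0, 0, 0, 0], [0, -0.204, 0.107, 0, 0, 0, 0]],
  ],
)

```text
time: 2.5
position: [0.5007, -0.0436, 0.3408]
ee_rot: [179.9, -0.0, 88.4]
wrist_force: [1.5, 0.5, -0.4]
width: 0.0853
```

Run:
```python
from h import *
go((.537,-.1255),.265,88)
```

```text
t 2.5 pos [ 0.5007 -0.0436  0.3408] rpy [ 1.7994e+02 -2.0000e-02  8.8360e+01] F [ 1.5  0.5 -0.4] w 0.0853
shift [-0.0809  0.0385  0.0758] turn [ 0.06 -0.02  0.36]
```

Emit:
drive_tool(
  series=[
    [[0, -0.04, 0.02, 0, 0, 0, 0], [0, -0.08, 0.04, 0, 0, 0, 0], [0, -0.08, 0.04, 0, 0, 0, 0]],
  ],
)

```text
time: 2.8
position: [0.5384, -0.1283, 0.3402]
ee_rot: [-180.0, 0.2, 88.0]
wrist_force: [-0.9, -0.3, 0.3]
width: 0.0851
```

```bash
cat >> h.py <<'E'
def wrist():
    from bench import read_state,eyes
    from scipy.spatial.transform import Rotation as R
    s=read_state();p=eyes.read_camera('wrist')
    T=np.eye(4);T[:3,:3]=R.from_euler('xyz',s['ee_rot'],degrees=True).as_matrix();T[:3,3]=s['position']
    M=T@p['hand_eye'];K=p['K'];z=p['z_map'];v,u=np.indices(z.shape)
    a=(u-K[0,2])/K[0,0];b=(v-K[1,2])/K[1,1];r=np.hypot(a,b)+1e-9
    k=np.tan(np.minimum(r,1.5))/r
    P=np.stack([a*k*z,b*k*z,z,np.ones_like(z)],-1)@M.T
    P=P[...,:3].copy();P[(z<=0)|(r>1.45)]=np.nan;return s,p,P
def red(p):
    H,S,V=np.moveaxis(cv2.cvtColor(p['color'],cv2.COLOR_BGR2HSV),-1,0)
    return ((H<8)|(H>172))&(S>140)&(V>60)
E
python3 - <<'E'
from h import *
s,p,P=wrist();go((.537,-.1255),.265,88,s)
m=red(p)&(P[...,2]>.29)&(P[...,2]<.32);q=P[m][:,:2].astype(np.float32)
print('knob',m.sum(),np.nanmean(P[m],0),cv2.minEnclosingCircle(q) if len(q) else '')
V=p['color'].max(-1);m=(abs(P[...,2]-.25)<.006)&(V<90)
q=P[m][:,:2].astype(np.float32);print('wheel',m.sum(),cv2.minEnclosingCircle(q) if len(q) else '',np.percentile(q,[1,99],axis=0))
cv2.imwrite('pics/w1.png',p['color'])
E
```

```text
t 2.8 pos [ 0.5384 -0.1283  0.3402] rpy [-1.7999e+02  1.7000e-01  8.7980e+01] F [-0.9 -0.3  0.3] w 0.0851
shift [ 0.003  -0.0015  0.0752] turn [-0.01  0.17 -0.02]
knob 869 [ 0.53690688 -0.12380471  0.30024693] ((0.5365310311317444, -0.1254052370786667), 0.011017421260476112)
wheel 12961 ((0.5652481317520142, -0.16841191053390503), 0.06599970161914825) [[ 0.50397708 -0.2283446 ]
 [ 0.6246955  -0.10563725]]
```

View pics/w1.png

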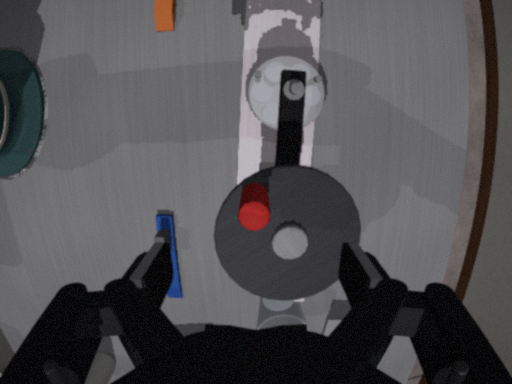

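The wrist view shows the knob at (254,215), next to the hub at (290,242). All three cameras agree on the axis and knob positions, so I'll descend and grip.

Emit:
drive_tool(
  series=[
    [[0, 0.003, -0.0015, 0.04, 0, 0, 0], [0, 0.003, -0.0015, 0.074, 0, 0, 0], [0, 0.003, -0.0015, 0.074, 0, 0, 0], [1, 0.003, -0.0015, 0.074, 0, 0, 0], [1, 0.003, -0.0015, 0.074, 0, 0, 0]],
  ],
)

```text
time: 3.35
position: [0.5373, -0.1198, 0.2684]
ee_rot: [179.9, -0.0, 88.4]
wrist_force: [-0.3, -0.2, 0.4]
width: 0.0588
```

Emit:
drive_tool(
  series=[
    [[1, 0, 0, 0, 0, 0, 0], [1, 0, 0, 0, 0, 0, 0], [1, 0, 0, 0, 0, 0, 0], [1, 0, 0, 0, 0, 0, 0], [1, 0, 0, 0, 0, 0, 0]],
  ],
)

```text
time: 3.85
position: [0.537, -0.12, 0.2674]
ee_rot: [179.9, -0.0, 88.3]
wrist_force: [-1.4, 0.0, 8.8]
width: 0.0203
```

Run:
```python
from h import *
go((.5365,-.1255),.265,88)
c=np.array([.5653,-.1685]);r=.052;a0=np.radians(124)
ps=np.radians(88);ex=np.array([np.cos(ps),np.sin(ps)]);ey=np.array([np.sin(ps),-np.cos(ps)])
q=lambda k:c+r*np.array([np.cos(a0-np.radians(24*k)),np.sin(a0-np.radians(24*k))])
for C in range(3):
    b=q(5*C);print([[1]+[round(float((q(5*C+i)-b)@e),4) for e in(ex,ey)]+[0]*4 for i in range(1,6)])
```

```text
t 3.85 pos [ 0.537  -0.12    0.2674] rpy [179.91  -0.    88.34] F [-1.4  0.   8.8] w 0.0203
shift [-0.0055 -0.0003  0.0024] turn [ 0.09 -0.    0.34]
[[1, 0.0088, 0.0198, 0, 0, 0, 0], [1, 0.0088, 0.0414, 0, 0, 0, 0], [1, -0.0, 0.0611, 0, 0, 0, 0], [1, -0.0161, 0.0756, 0, 0, 0, 0], [1, -0.0366, 0.0823, 0, 0, 0, 0]]
[[1, -0.0215, -0.0023, 0, 0, 0, 0], [1, -0.0402, -0.0131, 0, 0, 0, 0], [1, -0.0529, -0.0306, 0, 0, 0, 0], [1, -0.0574, -0.0517, 0, 0, 0, 0], [1, -0.0529, -0.0729, 0, 0, 0, 0]]
[[1, 0.0127, -0.0175, 0, 0, 0, 0], [1, 0.0314, -0.0283, 0, 0, 0, 0], [1, 0.0529, -0.0306, 0, 0, 0, 0], [1, 0.0735, -0.0239, 0, 0, 0, 0], [1, 0.0896, -0.0094, 0, 0, 0, 0]]
```

Emit:
drive_tool(
  series=[
    [[1, 0.0088, 0.0198, 0, 0, 0, 0], [1, 0.0088, 0.0414, 0, 0, 0, 0], [1, 0, 0.0611, 0, 0, 0, 0], [1, -0.0161, 0.0756, 0, 0, 0, 0], [1, -0.0366, 0.0823, 0, 0, 0, 0]],
  ],
)

```text
time: 4.35
position: [0.6186, -0.1592, 0.2673]
ee_rot: [-180.0, 0.0, 88.4]
wrist_force: [-20.0, 2.7, 18.1]
width: 0.0202
```

Run:
```python
from h import *
s,p,P=wrist();go((.6172,-.1649),.267,88,s)
m=red(p)&(P[...,2]>.25)&(P[...,2]<.32);print('knob',m.sum(),np.nanmean(P[m],0))
cv2.imwrite('pics/w2.png',p['color'])
```

```text
t 4.35 pos [ 0.6186 -0.1592  0.2673] rpy [-1.800e+02  2.000e-02  8.841e+01] F [-20.    2.7  18.1] w 0.0202
shift [-0.0057 -0.0012  0.0003] turn [-0.    0.02  0.41]
knob 2913 [ 0.61798453 -0.15987126  0.29049819]
```

View pics/w2.png

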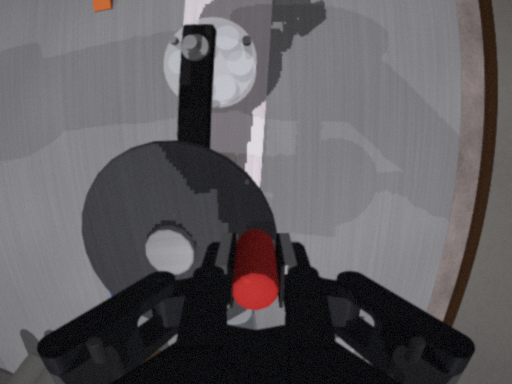

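The wheel is turning and the knob is held at (256,270). I'll carry on.

Emit:
drive_tool(
  series=[
    [[1, -0.0215, -0.0033, 0, 0, 0, 0], [1, -0.0402, -0.0141, 0, 0, 0, 0], [1, -0.0529, -0.0316, 0, 0, 0, 0], [1, -0.0574, -0.0527, 0, 0, 0, 0], [1, -0.0529, -0.0739, 0, 0, 0, 0]],
  ],
)

```text
time: 4.9
position: [0.5425, -0.2099, 0.2674]
ee_rot: [179.9, -0.0, 88.3]
wrist_force: [10.5, 16.6, 11.3]
width: 0.0205
```

Emit:
drive_tool(
  series=[
    [[1, 0.0127, -0.0175, 0, 0, 0, 0], [1, 0.0314, -0.0283, 0, 0, 0, 0], [1, 0.0529, -0.0306, 0, 0, 0, 0], [1, 0.0735, -0.0239, 0, 0, 0, 0], [1, 0.0896, -0.0094, 0, 0, 0, 0]],
  ],
)

```text
time: 5.4
position: [0.5362, -0.1197, 0.2675]
ee_rot: [179.8, 0.1, 88.3]
wrist_force: [13.7, -23.1, -3.0]
width: 0.0204
```

Emit:
drive_tool(
  series=[
    [[1, 0.0078, 0.02, 0, 0, 0, 0], [1, 0.0078, 0.0412, 0, 0, 0, 0], [1, -0.0008, 0.0605, 0, 0, 0, 0], [1, -0.0166, 0.0747, 0, 0, 0, 0], [1, -0.0367, 0.0813, 0, 0, 0, 0]],
  ],
)

```text
time: 5.9
position: [0.6181, -0.1578, 0.2675]
ee_rot: [179.8, -0.0, 88.5]
wrist_force: [-5.8, 2.5, 10.2]
width: 0.0204
```

Emit:
drive_tool(
  series=[
    [[1, -0.0211, -0.0023, 0, 0, 0, 0], [1, -0.0394, -0.0128, 0, 0, 0, 0], [1, -0.0518, -0.03, 0, 0, 0, 0], [1, -0.0563, -0.0507, 0, 0, 0, 0], [1, -0.0518, -0.0714, 0, 0, 0, 0]],
  ],
)

```text
time: 6.4
position: [0.5427, -0.2098, 0.2674]
ee_rot: [179.9, 0.0, 88.3]
wrist_force: [8.3, 11.2, 10.6]
width: 0.0206
```

Emit:
drive_tool(
  series=[
    [[1, 0, 0, 0, 0, 0, 0]],
  ],
)

```text
time: 6.5
position: [0.5415, -0.2085, 0.2675]
ee_rot: [179.9, -0.1, 88.3]
wrist_force: [-4.1, -3.7, 4.5]
width: 0.0202
```

Run:
```python
from h import *
from bench import eyes
s,pw,P=wrist();go((.5425,-.2152),.267,88,s)
m=red(pw)&(P[...,2]>.25)&(P[...,2]<.32);k=np.nanmean(P[m],0);print('knob',k,np.degrees(np.arctan2(k[1]+.1685,k[0]-.5653)))
p=eyes.read_camera('side');np.savez('side1.npz',**p)
Q=pts(p);c=cv2.resize(p['color'][190:300,240:330],None,fx=6,fy=5.4,interpolation=2)
cv2.imwrite('pics/s1.png',c)
t=eyes.read_camera('top');T=pts(t);X,Y,Z=np.moveaxis(T,-1,0);V=t['color'].max(-1)
a=(abs(X-.572)<.01)&(Y>-.1)&(Y<-.055)&(V<60);print('arm z top',a.sum(),np.nanmedian(Z[a]))
w=P[(abs(P[...,0]-.572)<.01)&(P[...,1]>-.1)&(P[...,1]<-.05)&(pw['color'].max(-1)<60)];w=w[(w[:,2]<.23)&(w[:,2]>.1)];print('wrist arm',len(w),np.median(w[:,2]) if len(w) else '')
```

```text
t 6.5 pos [ 0.5415 -0.2085  0.2675] rpy [ 1.7992e+02 -5.0000e-02  8.8300e+01] F [-4.1 -3.7  4.5] w 0.0202
shift [-0.0067  0.0012  0.0005] turn [ 0.07 -0.05  0.3 ]
knob [ 0.54085355 -0.20924383  0.29002451] -120.96391020930625
arm z top 83 0.17078194885787057
wrist arm 1044 0.17146849939406944
```

View pics/s1.png

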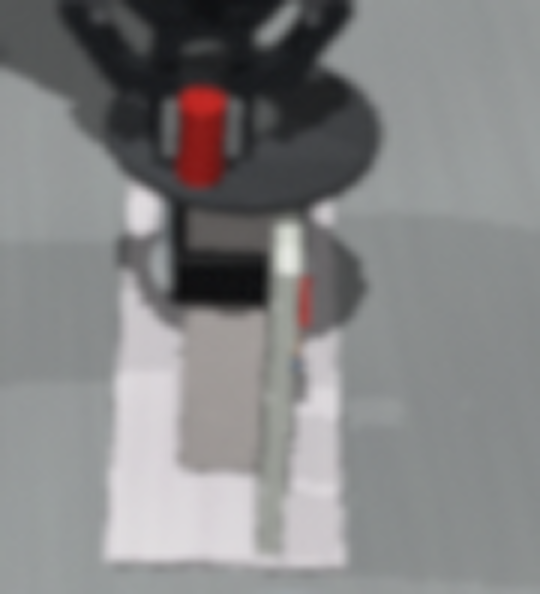

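The pointer (305,300 in the crop) is still above the blue and orange marks (300,360), and the arm height says about 6–8 mm to go. I'll crank 180° more.

Emit:
drive_tool(
  series=[
    [[1, 0.0124, -0.0172, 0, 0, 0, 0], [1, 0.0308, -0.0277, 0, 0, 0, 0], [1, 0.0518, -0.03, 0, 0, 0, 0], [1, 0.072, -0.0234, 0, 0, 0, 0], [1, 0.0878, -0.0092, 0, 0, 0, 0]],
  ],
)

```text
time: 7.15
position: [0.5365, -0.1198, 0.2675]
ee_rot: [179.9, -0.0, 88.3]
wrist_force: [8.5, -15.2, 3.9]
width: 0.0206
```

Emit:
drive_tool(
  series=[
    [[1, 0.0086, 0.0194, 0, 0, 0, 0], [1, 0.0086, 0.0406, 0, 0, 0, 0], [1, 0.0054, 0.0507, 0, 0, 0, 0], [1, 0.0054, 0.0507, 0, 0, 0, 0]],
  ],
)

```text
time: 7.55
position: [0.5895, -0.1166, 0.2674]
ee_rot: [179.8, 0.0, 88.4]
wrist_force: [3.8, 3.5, 11.6]
width: 0.0205
```

Run:
```python
from h import *
from bench import eyes
s,pw,P=wrist();go((.587,-.1225),.267,88,s)
print(np.round(pw['hand_eye'],3),pw['K'])
m=red(pw)&(P[...,2]>.25)&(P[...,2]<.32);k=np.nanmean(P[m],0);print('knob',k,np.degrees(np.arctan2(k[1]+.1685,k[0]-.5653)))
t=eyes.read_camera('top');T=pts(t);X,Y,Z=np.moveaxis(T,-1,0);V=t['color'].max(-1)
a=(abs(X-.572)<.01)&(Y>-.1)&(Y<-.055)&(V<60);print('arm z top',a.sum(),np.nanmedian(Z[a]))
D=pw['color'].max(-1)<60
for nm,x0,x1,y0,y1,zc in(('arm',.56,.59,-.1,-.045,.17),('wheel',.53,.6,-.21,-.13,.25)):
    w=P[(P[...,0]>x0)&(P[...,0]<x1)&(P[...,1]>y0)&(P[...,1]<y1)&(abs(P[...,2]-zc)<.02)&((pw['color'].max(-1)<80))];print(nm,len(w),np.median(w[:,2]) if len(w) else '')
w=P[(P[...,0]>.57)&(P[...,0]<.6)&(P[...,1]>.08)&(P[...,1]<.15)];print('plate z',np.median(w[:,2]) if len(w) else '')
w=T[(X>.57)&(X<.6)&(Y>.08)&(Y<.15)];print('plate z top',np.median(w[:,2]))
```

```text
t 7.55 pos [ 0.5895 -0.1166  0.2674] rpy [1.7984e+02 4.0000e-02 8.8380e+01] F [ 3.8  3.5 11.6] w 0.0205
shift [-0.006  -0.0024  0.0004] turn [0.16 0.04 0.38]
[[-0.001 -0.959 -0.283  0.071]
 [ 1.    -0.    -0.001 -0.   ]
 [ 0.001 -0.283  0.959 -0.142]
 [ 0.     0.     0.     1.   ]] [[297.31863964   0.         255.49389709]
 [  0.         297.31863964 194.60640083]
 [  0.           0.           1.        ]]
knob [ 0.59000185 -0.11757643  0.2919441 ] 64.12304891737772
arm z top 0 nan
arm 1793 0.16555190781123352
wheel 1377 0.24929933951725697
plate z 0.007266218001285851
plate z top 0.006733059573840183
  return np.nanmean(a, axis, out=out, keepdims=keepdims)
```

Emit:
drive_tool(
  series=[
    [[1, -0.0125, 0.0171, 0, 0, 0, 0], [1, -0.0308, 0.0278, 0, 0, 0, 0], [1, -0.0413, 0.03, 0, 0, 0, 0], [1, -0.0413, 0.03, 0, 0, 0, 0], [1, -0.0413, 0.03, 0, 0, 0, 0]],
  ],
)

```text
time: 8.15
position: [0.6179, -0.1593, 0.2675]
ee_rot: [179.8, 0.1, 88.3]
wrist_force: [8.9, -1.9, 4.6]
width: 0.0204
```

Run:
```python
from h import *
s,pw,P=wrist();go((.7,-.2),.3,88,s)
m=red(pw)&(P[...,2]>.25)&(P[...,2]<.32);k=np.nanmean(P[m],0);print('knob',k,np.degrees(np.arctan2(k[1]+.1685,k[0]-.5653)))
for nm,x0,x1,y0,y1,zc in(('arm',.56,.59,-.1,-.045,.17),('wheel',.53,.6,-.21,-.13,.25)):
    w=P[(P[...,0]>x0)&(P[...,0]<x1)&(P[...,1]>y0)&(P[...,1]<y1)&(abs(P[...,2]-zc)<.02)&((pw['color'].max(-1)<80))];print(nm,len(w),np.median(w[:,2]) if len(w) else '')
```

```text
t 8.15 pos [ 0.6179 -0.1593  0.2675] rpy [1.7976e+02 7.0000e-02 8.8350e+01] F [ 8.9 -1.9  4.6] w 0.0204
shift [-0.0384  0.0834 -0.0321] turn [0.24 0.07 0.35]
knob [ 0.61773682 -0.15994748  0.29054174] 9.263456347388864
arm 1923 0.16357970530402882
wheel 6790 0.2493771856168711
```

Emit:
drive_tool(
  series=[
    [[0, 0, 0, 0, 0, 0, 0], [0, 0, 0, 0, 0, 0, 0], [0, 0, 0, 0, 0, 0, 0], [0, 0, 0, 0, 0, 0, 0]],
  ],
)

```text
time: 8.6
position: [0.6158, -0.1586, 0.2662]
ee_rot: [-180.0, 0.0, 88.3]
wrist_force: [0.8, 0.7, -0.6]
width: 0.0773
```

Emit:
drive_tool(
  series=[
    [[0, 0, 0, -0.04, 0, 0, 0], [0, 0, 0, -0.07, 0, 0, 0], [0, -0.01, 0.04, -0.07, 0, 0, 0], [0, -0.02, 0.08, -0.07, 8, 0, 0], [0, -0.04, 0.12, -0.07, 16, 0, 0]],
  ],
)

```text
time: 9.1
position: [0.707, -0.1866, 0.3408]
ee_rot: [-171.1, 0.2, 88.3]
wrist_force: [-0.7, 0.5, 1.7]
width: 0.0854
```

Run:
```python
from h import *
from bench import read_state
from scipy.spatial.transform import Rotation as R
go((.73,-.25),.13,88)
```

```text
t 9.1 pos [ 0.707  -0.1866  0.3408] rpy [-171.07    0.18   88.3 ] F [-0.7  0.5  1.7] w 0.0854
shift [-0.0621  0.0573  0.2046] turn [-8.92  0.2   0.28]
```

Emit:
drive_tool(
  series=[
    [[0, -0.0125, 0.0115, 0.04, 5, 0, 0], [0, -0.025, 0.023, 0.08, 10, 0, 0], [0, -0.0375, 0.035, 0.12, 16, 0, 0], [0, -0.05, 0.046, 0.16, 16, 0, 0], [0, -0.062, 0.057, 0.2, 16, 0, 0]],
  ],
)

```text
time: 9.6
position: [0.7296, -0.2519, 0.131]
ee_rot: [-155.1, 0.2, 88.2]
wrist_force: [0.7, -1.2, 0.4]
width: 0.0852
```

Emit:
drive_tool(
  series=[
    [[0, 0, 0, 0, 0, 0, 0], [0, 0, 0, 0, 0, 0, 0]],
  ],
)

```text
time: 9.8
position: [0.7296, -0.2511, 0.1351]
ee_rot: [-155.2, 0.2, 88.2]
wrist_force: [0.1, 0.0, 1.9]
width: 0.0853
```

Run:
```python
from h import *
s,p,P=wrist();go((.37,-.275),.15,88,s)
np.savez('w3.npz',P=P,c=p['color'])
H,S,V=np.moveaxis(cv2.cvtColor(p['color'],cv2.COLOR_BGR2HSV),-1,0)
n=(P[...,0]>.53)&(P[...,0]<.66)&(P[...,1]>-.28)&(P[...,1]<-.02)&(P[...,2]>.1)&(P[...,2]<.22)&(S>110)&(V>50)
for nm,m in(('red',n&red(p)),('orange',n&(H>8)&(H<25)),('blue',n&(H>100)&(H<130))):
    v,u=np.nonzero(m)
    if len(v):print(nm,len(v),'u',u.min(),u.max(),'v',v.min(),v.max(),np.round(np.percentile(P[m],[2,50,98],axis=0),4).tolist())
w=n|((P[...,0]>.56)&(P[...,0]<.64)&(P[...,1]>-.26)&(P[...,1]<-.12)&(P[...,2]>.1)&(P[...,2]<.22))
v,u=np.nonzero(w);print(u.min(),u.max(),v.min(),v.max())
u0,v0=max(int(np.median(u))-65,0),max(int(np.median(v))-60,0)
print(u0,v0);cv2.imwrite('pics/w3.png',cv2.resize(p['color'][v0:v0+120,u0:u0+130],None,fx=5,fy=5,interpolation=2))
```

```text
t 9.8 pos [ 0.7296 -0.2511  0.1351] rpy [-155.18    0.25   88.19] F [0.1 0.  1.9] w 0.0853
shift [-0.0354 -0.3318  0.1372] turn [-24.82   0.28   0.13]
red 244 u 62 76 v 157 201 [[0.5906, -0.2336, 0.1518], [0.5953, -0.2123, 0.1557], [0.5984, -0.2018, 0.1602]]
orange 302 u 55 68 v 168 232 [[0.5864, -0.2552, 0.1628], [0.5892, -0.2315, 0.165], [0.5922, -0.2085, 0.1669]]
blue 99 u 67 90 v 169 228 [[0.5853, -0.2567, 0.1435], [0.5882, -0.2454, 0.1555], [0.5908, -0.213, 0.157]]
0 125 49 259
0 93
```

View pics/w3.png

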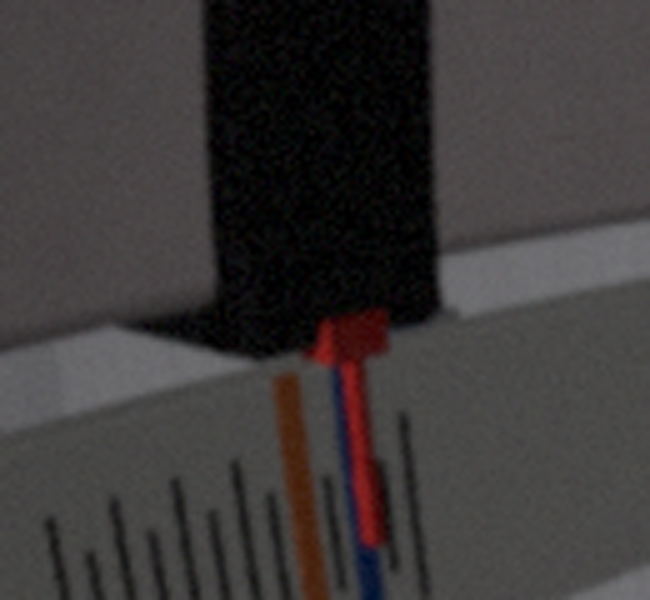

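The red pointer tip (370,540 in the crop) lies on the blue mark line. Depths agree: pointer z 0.1557, mark 0.1555. Now the gauge.

Emit:
drive_tool(
  series=[
    [[0, 0, -0.0185, -0.04, -5, 0, 0], [0, 0, -0.037, -0.08, -10, 0, 0], [0, 0, -0.0555, -0.12, -15, 0, 0], [0, 0, -0.074, -0.16, -20, 0, 0], [0, 0, -0.092, -0.2, -24.8, 0, 0]],
  ],
)

```text
time: 10.35
position: [0.7298, -0.2494, 0.361]
ee_rot: [179.5, 0.3, 88.3]
wrist_force: [1.3, 0.3, 0.2]
width: 0.0857
```

Emit:
drive_tool(
  series=[
    [[0, -0.005, -0.046, 0, 0, 0, 0], [0, -0.01, -0.092, 0, 0, 0, 0], [0, -0.015, -0.138, 0, 0, 0, 0], [0, -0.02, -0.184, 0, 0, 0, 0], [0, -0.025, -0.23, 0, 0, 0, 0]],
  ],
)

```text
time: 10.85
position: [0.4975, -0.2677, 0.3571]
ee_rot: [179.7, 0.2, 88.3]
wrist_force: [0.8, -1.3, 1.1]
width: 0.0854
```

Emit:
drive_tool(
  series=[
    [[0, -0.005, -0.045, 0.01, 0, 0, 0], [0, -0.01, -0.09, 0.02, 0, 0, 0], [0, -0.012, -0.128, 0.045, 0, 0, 0], [0, -0.012, -0.128, 0.09, 0, 0, 0], [0, -0.012, -0.128, 0.13, 0, 0, 0]],
  ],
)

```text
time: 11.35
position: [0.3715, -0.2762, 0.2263]
ee_rot: [179.5, 0.1, 88.2]
wrist_force: [1.3, 1.0, -0.7]
width: 0.0856
```

Emit:
drive_tool(
  series=[
    [[0, 0, 0, 0.03, 0, 0, 0], [0, 0, 0, 0.06, 0, 0, 0], [0, 0, 0, 0.06, 0, 0, 0]],
  ],
)

```text
time: 11.65
position: [0.3706, -0.2759, 0.164]
ee_rot: [-180.0, 0.1, 88.2]
wrist_force: [-0.3, -0.2, 0.5]
width: 0.0851
```

Run:
```python
from h import *
s,p,P=wrist();go((.37,-.2755),.03,88,s)
Z=P[...,2];n=(abs(P[...,0]-.37)<.06)&(P[...,1]>-.45)&(P[...,1]<-.18)
H,S,V=np.moveaxis(cv2.cvtColor(p['color'],cv2.COLOR_BGR2HSV),-1,0)
for nm,m in(('blue',n&(H>100)&(H<130)&(S>120)&(Z<.02)),('grip',n&(Z>.042)&(Z<.054)&(abs(P[...,0]-.37)<.03)&(P[...,1]>-.32)&(P[...,1]<-.23))):
    if m.sum()>5:print(nm,m.sum(),np.nanmedian(P[m],0),cv2.minAreaRect(P[m][:,:2].astype(np.float32)))
cv2.imwrite('pics/w4.png',p['color'])
```

```text
t 11.65 pos [ 0.3706 -0.2759  0.164 ] rpy [-1.800e+02  1.400e-01  8.821e+01] F [-0.3 -0.2  0.5] w 0.0851
shift [ 0.0007 -0.0006  0.134 ] turn [-0.    0.14  0.21]
blue 3154 [ 0.36832578 -0.32667715  0.01116025] ((0.3683282434940338, -0.3206598162651062), (0.17998170852661133, 0.029388656839728355), 87.68571472167969)
grip 953 [ 0.36994151 -0.27412177  0.04711531] ((0.37012720108032227, -0.2752302587032318), (0.04359794408082962, 0.01793077401816845), 87.5266342163086)
```

View pics/w4.png

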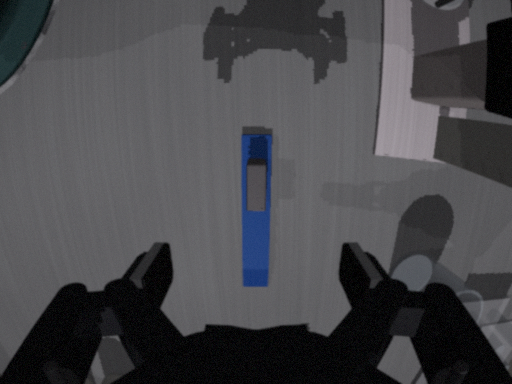

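The gauge grip is centred at (257,185) between the fingers, the nose points to −y, and its fit is (0.370, −0.275). I'll descend and grip.

Emit:
drive_tool(
  series=[
    [[0, 0, 0, 0.045, 0, 0, 0], [0, 0, 0, 0.09, 0, 0, 0], [0, 0, 0, 0.125, 0, 0, 0], [0, 0.0005, -0.0005, 0.144, 0, 0, 0], [0, 0.0005, -0.0005, 0.144, 0, 0, 0]],
  ],
)

```text
time: 12.2
position: [0.3717, -0.2768, 0.0213]
ee_rot: [179.9, 0.2, 88.2]
wrist_force: [0.5, -0.2, 0.2]
width: 0.0852
```

Emit:
drive_tool(
  series=[
    [[1, 0, 0, 0, 0, 0, 0], [1, 0, 0, 0, 0, 0, 0], [1, 0, 0, 0, 0, 0, 0], [1, 0, 0, 0, 0, 0, 0], [1, 0, 0, 0, 0, 0, 0]],
  ],
)

```text
time: 12.7
position: [0.3712, -0.2769, 0.0213]
ee_rot: [179.9, 0.2, 88.2]
wrist_force: [-2.4, 4.1, 19.5]
width: 0.0172
```

Emit:
drive_tool(
  series=[
    [[1, 0, 0, 0, 0, 0, 0], [1, 0, 0, 0, 0, 0, 0]],
  ],
)

```text
time: 12.9
position: [0.3711, -0.2769, 0.0213]
ee_rot: [179.9, 0.2, 88.2]
wrist_force: [-1.5, 4.9, 17.7]
width: 0.0171
```

Emit:
drive_tool(
  series=[
    [[1, 0, 0, -0.045, 0, 0, 0], [1, 0, 0, -0.09, 0, 0, 0], [1, 0.01, 0, -0.13, 0, 0, 0], [1, 0.055, -0.0015, -0.13, 0, 0, 0], [1, 0.1, -0.003, -0.13, 0, 0, 0]],
  ],
)

```text
time: 13.4
position: [0.3709, -0.1755, 0.151]
ee_rot: [179.9, 0.2, 88.1]
wrist_force: [1.1, 1.1, -1.5]
width: 0.0171
```

Emit:
drive_tool(
  series=[
    [[1, 0.046, -0.0015, 0, 0, 0, 0], [1, 0.092, -0.003, 0, 0, 0, 0], [1, 0.138, -0.0045, 0, 0, 0, 0], [1, 0.184, -0.006, 0, 0, 0, 0], [1, 0.23, -0.007, 0, 0, 0, 0]],
  ],
)

```text
time: 13.9
position: [0.3706, 0.0558, 0.1496]
ee_rot: [179.9, 0.2, 88.2]
wrist_force: [2.6, -0.5, -1.8]
width: 0.0173
```

Emit:
drive_tool(
  series=[
    [[1, 0.045, 0, 0, 0, 0, 0], [1, 0.09, 0, 0, 0, 0, 0], [1, 0.13, 0.015, 0, 0, 0, 0], [1, 0.15, 0.05, 0, 0, 0, 0], [1, 0.15, 0.095, 0, 0, 0, 1.8]],
  ],
)

```text
time: 14.4
position: [0.4706, 0.2046, 0.1484]
ee_rot: [-180.0, 0.2, 86.7]
wrist_force: [0.8, 0.4, -0.4]
width: 0.0169
```

Emit:
drive_tool(
  series=[
    [[1, 0, 0.045, 0, 0, 0, 1.8], [1, 0, 0.09, 0, 0, 0, 1.8], [1, 0, 0.12, 0, 0, 0, 1.8], [1, 0, 0.12, 0, 0, 0, 1.8]],
  ],
)

```text
time: 14.8
position: [0.5934, 0.1917, 0.1482]
ee_rot: [179.9, 0.3, 84.5]
wrist_force: [-2.2, -1.3, -2.0]
width: 0.0171
```

Run:
```python
from h import *
from bench import eyes,spotter
s,p,P=wrist();go((.5975,.170),.05,84.6,s)
cv2.imwrite('pics/w5.png',p['color']);np.savez('w5.npz',P=P,c=p['color'])
X,Y,Z=np.moveaxis(P,-1,0);br=p['color'].mean(-1)
S=cv2.cvtColor(p['color'],cv2.COLOR_BGR2HSV)[...,1]
print('plate z',np.nanmedian(Z[(abs(X-.575)<.02)&(abs(Y-.12)<.03)]))
for r in spotter.outline_of(p,'basket')[:1]:
    m=r['pixels'];q=P[m];print('basket',r['conf'],np.round(np.nanpercentile(q,[2,50,98],axis=0),3).tolist())
m=(Z>.12)&(Z<.2)&(br<50)&(Y<0)&(Y>-.1)&(abs(X-.575)<.05)
print('arm',m.sum(),cv2.minAreaRect(P[m][:,:2].astype(np.float32)) if m.sum()>5 else '')
```

```text
t 14.8 pos [0.5934 0.1917 0.1482] rpy [179.89   0.34  84.46] F [-2.2 -1.3 -2. ] w 0.0171
shift [-0.0206  0.006   0.0983] turn [ 0.11  0.34 -0.14]
plate z 0.13803039383079155
arm 0
```

View pics/w5.png

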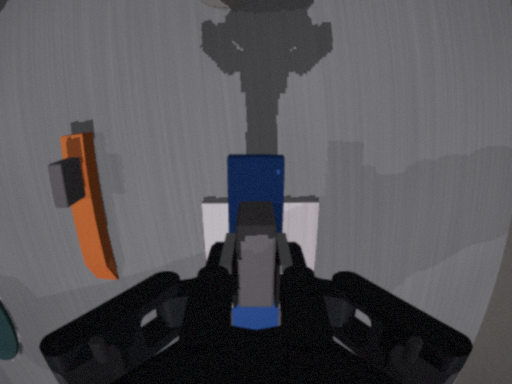

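The plate end shows at u 203–318, v≈200, and the held gauge is nearly parallel to it. I'll quickly fit the plate edges.

Run:
```python
from h import *
d=np.load('w5.npz');P,c=d['P'],d['c'];X,Y,Z=np.moveaxis(P,-1,0);br=c.mean(-1)
m=(br>140)&(Z<.03)&(X>.5)&(X<.7);print(m.sum(),np.nanmedian(Z[m]))
for v in range(206,266,12):
    u=np.nonzero(m[v])[0]
    if len(u):print(v,u.min(),u.max(),np.round(P[v,u.min()],4),np.round(P[v,u.max()],4),np.round((P[v,u.min()]+P[v,u.max()])/2,4))
print('end y',np.nanpercentile(Y[m],99))
H,S,V=np.moveaxis(cv2.cvtColor(c,cv2.COLOR_BGR2HSV),-1,0)
b=(H>100)&(H<130)&(S>120)&(Z>.1)&(Z<.16);print('gauge top',np.nanmedian(Z[b]),cv2.minAreaRect(P[b][:,:2].astype(np.float32)))
for lo,hi in((.21,.222),(.225,.24)):
    q=P[b&(Y>lo)&(Y<hi)];print('z tail',lo,np.nanmedian(q[:,2]),(q[:,0].min()+q[:,0].max())/2)
q=P[b&(Y<.15)];print('front',np.nanmedian(q,0),(q[:,0].min()+q[:,0].max())/2)
```

```text
2610 0.00723027266672388
206 201 318 [ 0.5332  0.1684 -0.0022] [0.6537 0.1602 0.0081] [0.5935 0.1643 0.003 ]
218 202 317 [ 0.5325  0.1555 -0.0007] [0.6527 0.1464 0.0062] [0.5926 0.1509 0.0027]
230 204 316 [0.5342 0.1448 0.0069] [0.6511 0.1333 0.0071] [0.5927 0.139  0.007 ]
242 205 316 [0.5329 0.1305 0.0062] [0.6509 0.1189 0.0066] [0.5919 0.1247 0.0064]
254 206 315 [0.532  0.117  0.0082] [ 0.6511  0.0996 -0.0019] [0.5915 0.1083 0.0031]
end y 0.17212405268050573
gauge top 0.13798218003592308 ((0.591979444026947, 0.18079587817192078), (0.11453419923782349, 0.03658534213900566), 84.17256164550781)
z tail 0.21 0.1379767404834491 0.5950743880582828
z tail 0.225 0.13792975474987543 0.5965270595710914
front [0.58698264 0.13483729 0.13806665] 0.5870432333659361
```

Emit:
drive_tool(
  series=[
    [[1, 0, 0.003, 0.04, 0, 0, -0.5], [1, 0, 0.003, 0.08, 0, 0, -0.5], [1, 0, 0.003, 0.105, 0, 0, -0.5], [1, 0, 0.003, 0.114, 0, 0, -0.5], [1, 0, 0.003, 0.114, 0, 0, -0.5]],
  ],
)

```text
time: 15.4
position: [0.5926, 0.1926, 0.0344]
ee_rot: [-180.0, 0.3, 85.1]
wrist_force: [0.3, -0.5, -1.6]
width: 0.0168
```

Run:
```python
from h import *
go((.588,.081),.0303,84.9)
```

```text
t 15.4 pos [0.5926 0.1926 0.0344] rpy [-179.96    0.27   85.11] F [ 0.3 -0.5 -1.6] w 0.0168
shift [-0.1116  0.0049  0.0046] turn [-0.04  0.27  0.21]
```

Emit:
drive_tool(
  series=[
    [[1, 0, 0.0045, 0.002, 0, 0, 0], [1, -0.02, 0.0045, 0.0035, 0, 0, 0], [1, -0.04, 0.0045, 0.0035, 0, 0, 0], [1, -0.055, 0.0045, 0.0035, 0, 0, 0], [1, -0.06, 0.0045, 0.0035, 0, 0, 0]],
  ],
)

```text
time: 15.9
position: [0.5936, 0.1306, 0.0327]
ee_rot: [179.9, 0.2, 85.0]
wrist_force: [0.3, 0.8, -1.4]
width: 0.0169
```

Emit:
drive_tool(
  series=[
    [[1, -0.005, 0, 0, 0, 0, 0], [1, -0.01, 0, 0, 0, 0, 0], [1, -0.015, 0, 0, 0, 0, 0], [1, -0.02, 0, 0, 0, 0, 0], [1, -0.025, 0, 0, 0, 0, 0]],
  ],
)

```text
time: 16.4
position: [0.5907, 0.1074, 0.0315]
ee_rot: [180.0, 0.2, 85.1]
wrist_force: [0.0, 0.6, -4.1]
width: 0.0168
```

Run:
```python
from h import *
go((.5875,.079),.0303,84.9)
```

```text
t 16.4 pos [0.5907 0.1074 0.0315] rpy [179.97   0.23  85.11] F [ 0.   0.6 -4.1] w 0.0168
shift [-0.0285 -0.0008  0.0013] turn [0.03 0.23 0.21]
```

The downward force rose by about 2.5 N, so the basket is riding on the gauge. I'll continue gently.

Emit:
drive_tool(
  series=[
    [[1, -0.006, 0, 0, 0, 0, 0], [1, -0.012, 0, 0.0003, 0, 0, 0], [1, -0.018, 0, 0.0006, 0, 0, 0], [1, -0.024, 0, 0.0008, 0, 0, 0], [1, -0.028, 0, 0.0008, 0, 0, 0]],
  ],
)

```text
time: 16.9
position: [0.5883, 0.0787, 0.0309]
ee_rot: [180.0, 0.2, 85.1]
wrist_force: [-0.7, 1.4, -4.3]
width: 0.0171
```

Emit:
drive_tool(
  series=[
    [[1, 0, 0, 0.0003, 0, 0, 0], [1, 0, 0, 0.0003, 0, 0, 0]],
  ],
)

```text
time: 17.1
position: [0.5884, 0.0792, 0.0306]
ee_rot: [180.0, 0.3, 85.1]
wrist_force: [0.1, -0.1, -3.8]
width: 0.0166
```

Run:
```python
from h import *
go((.5875,.079),.0298,84.9)
```

```text
t 17.1 pos [0.5884 0.0792 0.0306] rpy [179.97   0.25  85.07] F [ 0.1 -0.1 -3.8] w 0.0166
shift [-0.0003 -0.0008  0.0008] turn [0.03 0.25 0.17]
```

Emit:
drive_tool(
  series=[
    [[1, 0, 0, 0.0006, 0, 0, 0], [1, 0, 0, 0.0012, 0, 0, 0], [1, 0, 0, 0.0012, 0, 0, 0]],
  ],
)

```text
time: 17.4
position: [0.5884, 0.0796, 0.0295]
ee_rot: [180.0, 0.2, 85.1]
wrist_force: [-0.5, -0.2, -2.1]
width: 0.0168
```

Emit:
drive_tool(
  series=[
    [[0.6, 0, 0, 0, 0, 0, 0], [0.6, 0, 0, 0, 0, 0, 0], [0.6, 0, 0, 0, 0, 0, 0], [0, 0, 0, 0, 0, 0, 0], [0, 0, 0, 0, 0, 0, 0]],
  ],
)

```text
time: 17.9
position: [0.5884, 0.0795, 0.0295]
ee_rot: [180.0, 0.2, 85.1]
wrist_force: [0.1, -0.6, 0.8]
width: 0.0624
```

Emit:
drive_tool(
  series=[
    [[0, 0, 0, 0, 0, 0, 0], [0, 0, 0, 0, 0, 0, 0], [0, 0, 0, -0.03, 0, 0, 0], [0, 0.01, 0, -0.07, 0, 0, 0], [0, 0.04, 0, -0.11, 0, 0, 0]],
  ],
)

```text
time: 18.4
position: [0.5916, 0.1171, 0.1406]
ee_rot: [180.0, 0.3, 84.8]
wrist_force: [-0.1, 0.8, -0.3]
width: 0.0855
```

Emit:
drive_tool(
  series=[
    [[0, 0.04, 0, -0.03, 0, 0, 0], [0, 0.07, 0, -0.06, 0, 0, 0], [0, 0.07, 0, -0.06, 0, 0, 0]],
  ],
)

```text
time: 18.7
position: [0.5989, 0.1952, 0.2026]
ee_rot: [179.7, 0.0, 85.4]
wrist_force: [0.0, 0.7, 0.3]
width: 0.0855
```

Run:
```python
from h import *
from bench import eyes
s,p,P=wrist();go((.5875,.079),.0298,84.9,s)
cv2.imwrite('pics/w6.png',p['color'])
X,Y,Z=np.moveaxis(P,-1,0);H,S,V=np.moveaxis(cv2.cvtColor(p['color'],cv2.COLOR_BGR2HSV),-1,0)
b=(H>100)&(H<130)&(S>100)&(X>.53)&(X<.66)&(Y>-.06)&(Y<.16)&(Z<.06)
print('blue',b.sum(),np.nanpercentile(P[b],[1,50,99],axis=0).round(4).tolist(),cv2.minAreaRect(P[b&(Y>.02)][:,:2].astype(np.float32)))
g=(Z>.05)&(Z<.065)&(abs(X-.588)<.03)&(abs(Y-.08)<.04);print('grip',g.sum(),np.nanmedian(P[g],0) if g.sum() else '',cv2.minAreaRect(P[g][:,:2].astype(np.float32)) if g.sum()>5 else '')
a=(Z>.14)&(Z<.19)&(V<60)&(X>.55)&(X<.6)&(Y<-.02)&(Y>-.1);print('arm',a.sum(),np.nanmedian(Z[a]) if a.sum() else '')
w=(Z>.24)&(Z<.257)&(V<80);print('wheel',w.sum(),np.nanmedian(Z[w]) if w.sum() else '')
```

```text
t 18.7 pos [0.5989 0.1952 0.2026] rpy [1.7971e+02 1.0000e-02 8.5420e+01] F [0.  0.7 0.3] w 0.0855
shift [-0.1167 -0.0029  0.1728] turn [0.29 0.01 0.52]
blue 1230 [[0.5682, 0.0043, 0.0108], [0.5866, 0.0873, 0.0193], [0.6039, 0.1261, 0.0543]] ((0.5867602825164795, 0.0727778971195221), (0.10669954121112823, 0.029424700886011124), 84.31719970703125)
grip 534 [0.58755529 0.08393321 0.05519772] ((0.5875816941261292, 0.0816737487912178), (0.04345241189002991, 0.018076689913868904), 83.99368286132812)
arm 0 
wheel 1746 0.24708315870512026
```

View pics/w6.png

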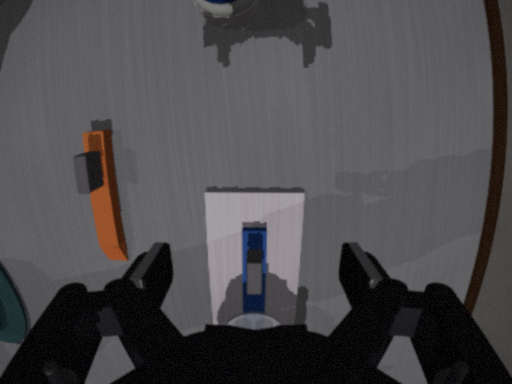

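The released gauge lies flat and aligned, with its grip at (255,270) and the basket rim at (255,322). Its nose works out about 13 mm past the basket centre. I'll make one last carriage check and hand in.

Run:
```python
from h import *
from bench import eyes,robot
t=eyes.read_camera('top');T=pts(t);X,Y,Z=np.moveaxis(T,-1,0);V=t['color'].max(-1)
a=(abs(X-.572)<.01)&(Y>-.1)&(Y<-.055)&(V<60);w=(abs(X-.55)<.02)&(abs(Y+.19)<.03)&(Z>.23)
az,wz=np.nanmedian(Z[a]),np.nanmedian(Z[w]);print(a.sum(),az,wz,'carriage mm ~',1e3*(az+.250-wz-.164))
r=t['color'][...,2].astype(int)-t['color'][...,1]>60
m=r&(Z>.29)&(abs(X-.565)<.08)&(abs(Y+.168)<.08);print('knob',np.nanmean(T[m],0))
if a.sum()==0 or abs(az+.250-wz-.164)<.004: print(robot.sign_off())
```

```text
79 0.16197883526100765 0.24877851383876814 carriage mm ~ -0.7996785777605042
knob [ 0.61654584 -0.16204345  0.29956903]
the job is handed in; nothing more can be done
None
```

I cranked the handwheel clockwise about 2.3 turns, until the red pointer stood on the blue mark. Then I slid the blue gauge in flat under the basket from the open end, let go and backed off. The job was handed in after about 19 s of the 72 s allowed; no verdict was reported.

- **Pointer:** close up, the tip lay on the blue mark, 0.2 mm above it by depth (0.1557 m against 0.1555 m). The last top-camera reading put the carriage at about -0.8 mm. These agree within camera accuracy and are well inside ±2.5 mm. The knob was still within a few millimetres of where I left it.
- **Gauge:** its measured position puts the nose about 13 mm past the basket centre, 1–3 mm to the side and within about 1° of the stand's axis. It lies flat, with its top 20 mm above the table.
- **Basket contact:** the downward force rose by about 2.5 N as the basket rode up on the wedge, which matches the basket's weight. I felt no more than about 1.4 N of drag while sliding. I could not see the nose under the basket, so its position is calculated from the grip rather than observed.
- **Bystanders:** I did not touch the orange gauge, beaker or jar, but I did not re-measure their positions at the end.

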